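# Empty the slide-lid parts tin into the sorting tray

## Task

Pinch the loose lid of the rectangular parts tin shut with your fingers and keep it shut while you carry the tin to the bench mat, then set the tin down upright on the bare half of the mat, beside the tray. With the tin standing there, slide its lid fully aside, then tip the tin over the tray so that all three brass terminators roll out into it, and stand the empty tin upright on the bare half of the mat again. Do not knock over or push away the round tin or the small corner adapter.

Things in the scene. Friction and masses are not known exactly. Their poses are not given: they have to be found in the camera images.
- tin_mid (a point): Centre of the rectangular bare-aluminium parts tin, half-way up (19 mm above its underside). The tin is 58 mm long (its x), 50 mm wide (its y), 38 mm high, about 0.3 kg, with 2.5 mm walls, open at the top under a sliding lid. z is up; -x points to its pouring end.
- mouth (a point): Middle of the tin's upper rim at its pouring end (x = -29 mm, 38 mm above the underside). Inside, a smooth false floor climbs at 21 degrees from 16 mm above the underside at the +x end up to this rim: with the lid open, tipping this end down by well over 21 degrees (40 or more is sure) lets the contents roll out over it.
- lid_tab (a point): On the upright plate (3 mm thick, 42 mm wide) at the lid's +x end, in mid-thickness, 50 mm above the tin's underside and, when shut, 32.5 mm along +x from the tin's centre. The lid is a 60 x 50 x 2.5 mm aluminium sheet, top face 41 mm above the tin's underside; the plate stands up to 56 mm, 15 mm above the lid: its inner face is where to push the lid open, towards +x.
- lid_back (a point): On the back (+x) face of the same plate, where it hangs down behind the tin's +x wall (lower edge 20 mm above the tin's underside); this point is at 30 mm. Shut, the whole is 63 mm long from the tin's -x wall to this face: a finger here and one on the tin's -x wall pinch the lid shut.
- lid (a joint): How far the lid is open, in m: 0 shut, 0.042 fully open, where it meets a stop. It has no catch: a weak spring pushes it ajar (about 8 mm, 0.8 N when shut) whenever nothing holds it, and from there it stays where it is put by about 0.6 N of friction, also when the tin is tipped.
- tray (a point): Centre of the inner floor of the low grey sorting tray, 7 mm above the table. The tray, fixed on the mat, is 186 mm (its x) by 145 mm (its y) outside, walls 4 mm thick, rim 25 mm above the table. z is up. The mat under it is 190 x 290 mm (x, y), 3 mm thick, fixed, and reaches beyond the tray on the tray's +y side: that is the bare half.
- bare (a point): Centre of the bare half of the black rubber bench mat (190 mm in x by 145 mm in y, top 3 mm above the table), 147.5 mm from the tray's centre along the tray's +y. Same axes as the tray.
- term0: Brass coaxial terminator: cylinder 11 mm in diameter, 15 mm long, origin at its centre, y along its axis; it starts inside the tin.
- term1: Second brass terminator, the same.
- term2: Third brass terminator, the same.
- round_tin_mid (a point): Centre of a closed round aluminium tin, 50 mm in diameter, 40 mm high, that stands beside the rectangular tin's lid end: a bystander.
- adapter: Underside of a small steel corner adapter with two brass ends, about 28 x 28 x 15 mm, near the outer far corner of the mat's bare half: a bystander.
Not all that is in view belongs to the job. Leave any purple look-alike of the part that bears tin_mid alone.

How it is judged:
By the outcome, as a careful person would: the job done as asked, in the order asked, and still so for the second after the job is handed in, with the robot touching nothing.
It also fails if it takes over 72 s, if anything falls off the work surface, if the arm or the gripper's body presses on something with over 40 N, if the wrist force passes 120 N, or if a joint passes its speed limit or range.

## Robot

A 6-joint arm with a two-finger parallel gripper is mounted at the origin on the work surface. World frame = base frame: x ahead of the robot, y to its left, z up, the work surface at z = 0. Lengths are in mm, angles in rad, forces in N, time in s.
With the tool pointing down it reaches from about 350 to 975 mm from the base axis. Payload 7.1 kg.
Tool frame: the origin (TCP) lies on the front face of the gripper's body, between the roots of the fingers; the fingertips stand 80 mm ahead of it and the grasp point (between the pads) lies 61 mm ahead of it (env.tips_ahead is the distance from the TCP to the fingertips, in mm); z points along the fingers, y is the line along which they close (so a half turn about z gives the same grasp; the last joint's range is limited). The gripper opens to 88 mm and grips with 3 to 60 N. Pads are 20 mm wide; open, the fingers measure 115 mm over their backs; the gripper's body (75 mm by 178 mm) begins 61 mm behind the grasp point.
Start: joints at [-0.019, 0.423, 1.63, -0, 1.089, -0.019], TCP at [624.984, 0.026, 302.675] pointing down, gripper open.
Joint ranges: [-3, 3], [-0.9, 2.11], [0.09, 2.58], [-1.31, 4.45], [0.11, 2.69], [-2.54, 2.54]. Speed limits (rad/s): [2.39, 2.39, 3.01, 3.14, 3.14, 3.14].

## Interface

Orientations are given as a unit quaternion [x, y, z, w].
In Python, from station import env, set_gripper, viewer, workorder gives the robot as it stands. Calls block until the motion is done:
- env.reach(position, orientation): joint-space move of the TCP to a pose.
- env.move_l(position, rot=None, rate=150, f_stop=None): straight line of the TCP; rot=None keeps the orientation; rate is the mean speed in mm/s. With f_stop (N) it stops when the force on the tool has changed by that much, and returns True; else False.
- env.move_joints(angles): joint-space move.
- set_gripper(opening): finger opening in mm; the grip force is fixed at half the most; returns when the fingers have stopped.
- env.hold(seconds).
- env.ik(position, orientation): joint angles nearest the present ones, or None.
- env.read_state(): the state.
- viewer.camera(name): name is "scene" or "side" or "wrist"; returns the picture (384x512x3 uint8, blue, green, red); there is no depth.
- viewer.camera_params(name): a dict with "fx", "fy", "cx", "cy" (pixels), "dist" ([k1, k2, p1, p2, k3] as OpenCV has them; the pictures are not rectified), "pose" (4x4, takes a point from camera to world coordinates); the wrist camera has in their place "tool_from_camera" (4x4, takes a point from camera to tool coordinates, whose origin is the TCP and whose axes are the flange's). Camera axes: x right, y up, looking along -z (the intrinsics and any distortion apply to the point x, -y, -z); pixel columns grow to the right and rows downward; lengths in mm; the calibration is good to about 2 mm. A picture is of the moment at which its call begins: read the wrist's pose just before it. camera_params takes no time and is no camera call.
A pose or a line that the arm cannot do raises env.IKError and nothing moves.
- workorder.sign_off(): hands the job in; it is judged then, once.
The state is a dict: "time_s": time; "qpos": joint angles; "dq": joint speeds; "tau": joint torques, N m; "tool_pos": TCP position; "orientation": TCP orientation; "force": force on the tool from outside, world axes, zero at the start; "wrist_torque": the same for the moment, N m; "width": finger opening in mm; "grip_force": force on a finger pad.
Only numpy, scipy, OpenCV 4.12 (cv2) and the standard library are available. Lean on these libraries where they do the work, as an engineer would, in place of code of your own. Each camera call takes 0.05 s, during which the arm holds its last target. There are 200 camera calls.

## Working session

There is one attempt and no reset: what is moved stays moved. The work goes in short steps, each a Python script; the robot and the scene stay as the last script left them, time stands still between calls to the robot, and variables do not carry over. Pictures are saved under pics/ and viewed, at most 10 in all, crops included, and the job is handed in when it is done.

```bash
ls; mkdir -p pics; python3 - <<'E'
from station import env, set_gripper, viewer, workorder
import cv2,numpy as np
ims=[viewer.camera(n) for n in("scene","side")]
for n,i in zip(("scene","side"),ims): cv2.imwrite(f"pics/{n}0.png",i)
w=viewer.camera("wrist"); cv2.imwrite("pics/wrist0.png",w)
for n in("scene","side","wrist"): 
    p=viewer.camera_params(n); print(n,{k:np.round(v,3).tolist() for k,v in p.items()})
s=env.read_state(); print(s)
E
```

```text
pics
scene {'fx': 441.441, 'fy': 441.441, 'cx': 255.596, 'cy': 199.785, 'dist': [-0.05, 0.0, 0.0, 0.0, 0.0], 'pose': [[-0.834, -0.334, 0.439, 1030.715], [0.551, -0.518, 0.654, 568.613], [0.009, 0.788, 0.616, 643.969], [0.0, 0.0, 0.0, 1.0]]}
side {'fx': 474.326, 'fy': 474.326, 'cx': 259.26, 'cy': 189.72, 'dist': [0.021, 0.0, 0.0, 0.0, 0.0], 'pose': [[-0.893, 0.222, -0.392, 208.083], [-0.451, -0.473, 0.757, 785.717], [-0.017, 0.852, 0.523, 601.545], [0.0, 0.0, 0.0, 1.0]]}
wrist {'fx': 342.877, 'fy': 342.877, 'cx': 256.951, 'cy': 193.041, 'dist': [-0.036, 0.0, 0.0, 0.0, 0.0], 'tool_from_camera': [[0.0, 0.962, 0.272, 73.844], [1.0, -0.0, -0.0, -0.716], [-0.0, 0.272, -0.962, -80.679], [0.0, 0.0, 0.0, 1.0]]}
{'time_s': 0.15, 'qpos': array([-1.89817319e-02,  4.23679972e-01,  1.63048779e+00, -2.06440807e-05,
        1.08862196e+00, -1.90333013e-02]), 'dq': array([-0.00254505, -0.00229916, -0.0018207 ,  0.00059266, -0.0003519 ,
       -0.00022495]), 'tau': array([ 9.52650989e-04, -5.44981134e+01, -2.73919362e+01,  6.45430083e-02,
        2.04369903e-02, -3.19723256e-05]), 'tool_pos': array([6.24665856e+02, 3.92790193e-02, 3.02081535e+02]), 'orientation': array([ 7.07085033e-01,  7.07128275e-01, -4.21695903e-04, -4.24857148e-04]), 'force': array([-0.27132759, -0.04512729, -0.00279092]), 'wrist_torque': array([ 0.02091258, -0.06105803, -0.02927543]), 'grip_force': 0.0, 'width': 87.73353063609099}
```

View pics/scene0.png

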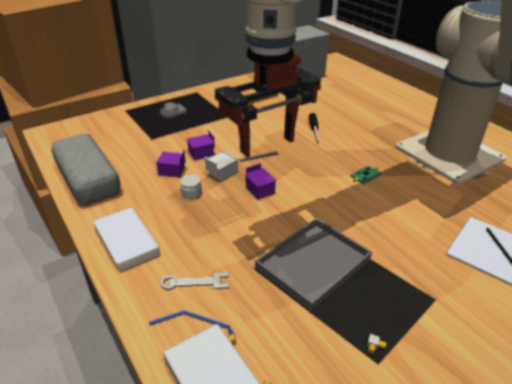

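View pics/side0.png

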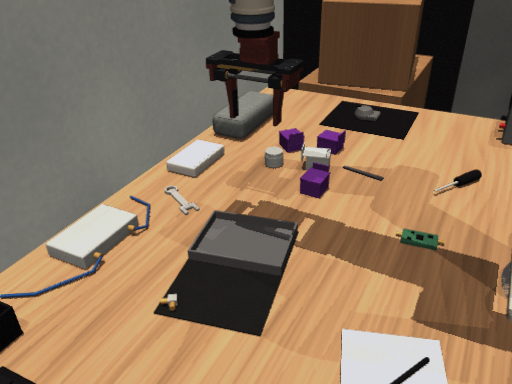

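View pics/wrist0.png

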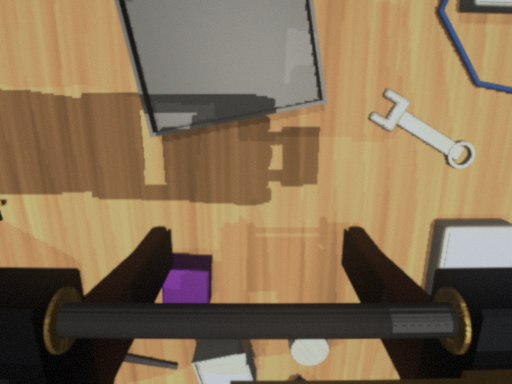

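```bash
cat > h.py <<'E'
from station import env, set_gripper, viewer, workorder
import cv2,numpy as np
from scipy.spatial.transform import Rotation as R
def campose(n,st=None):
    p=viewer.camera_params(n)
    if n!="wrist": return p,np.array(p["pose"])
    T=np.eye(4);T[:3,:3]=R.from_quat(st["orientation"]).as_matrix();T[:3,3]=st["tool_pos"]
    return p,T@np.array(p["tool_from_camera"])
def rays(n,px,st=None):
    p,T=campose(n,st)
    K=np.array([[p["fx"],0,p["cx"]],[0,p["fy"],p["cy"]],[0,0,1]])
    u=cv2.undistortPoints(np.array(px,float).reshape(-1,1,2),K,np.array(p["dist"],float)).reshape(-1,2)
    d=np.c_[u[:,0],-u[:,1],-np.ones(len(u))]@T[:3,:3].T
    return T[:3,3],d/np.linalg.norm(d,axis=1)[:,None]
def plane(n,px,z,st=None):
    o,d=rays(n,px,st); return o+d*((z-o[2])/d[:,2])[:,None]
def tri(*rs):
    A=0;b=0
    for o,d in rs:
        P=np.eye(3)-np.outer(d,d);A=A+P;b=b+P@o
    x=np.linalg.solve(A,b)
    return x,[float(np.linalg.norm((np.eye(3)-np.outer(d,d))@(x-o))) for o,d in rs]
E
python3 - <<'E'
from h import *
import pickle
np.set_printoptions(precision=1,suppress=True)
st=env.read_state()
S=[(257,266),(319,222),(371,257),(313,304)]
print("tray rim scene",plane("scene",S,25))
print("mat far scene",plane("scene",[(434,299),(379,355)],3))
print("tray rim side",plane("side",[(221,213),(298,219)],25)); print("mat side",plane("side",[(162,315),(265,327)],3))
print("tray wrist",plane("wrist",[(152,134),(324,100)],25,st))
print("tin",plane("scene",[(221,162)],40),plane("side",[(317,155)],40),plane("wrist",[(222,362)],40,st))
print("round",plane("scene",[(191,180)],40),plane("side",[(274,151)],40),plane("wrist",[(309,351)],40,st))
print("adapter",plane("scene",[(376,346)],8),plane("side",[(170,301)],8))
print("purple",plane("scene",[(261,180),(171,160),(201,145)],38),plane("side",[(315,180),(291,137),(331,139)],38))
for n,b in (("scene",(150,120,300,220)),("side",(240,120,360,210))):
    i=cv2.imread(f"pics/{n}0.png")[b[1]:b[3],b[0]:b[2]]
    cv2.imwrite(f"pics/{n}_c.png",cv2.resize(i,None,fx=5,fy=5,interpolation=cv2.INTER_CUBIC))
E
```

```text
tray rim scene [[700.8  84.   25. ]
 [518.1  49.3  25. ]
 [499.7 186.3  25. ]
 [668.8 213.5  25. ]]
mat far scene [[460.6 316.2   3. ]
 [631.8 342.8   3. ]]
tray rim side [[672.4  71.5  25. ]
 [513.8  21.2  25. ]]
mat side [[623.7 351.    3. ]
 [455.1 298.7   3. ]]
tray wrist [[514.6  36.5  25. ]
 [691.4  70.6  25. ]]
tin [[ 588.8 -247.3   40. ]] [[ 572.6 -242.4   40. ]] [[ 581.1 -237.2   40. ]]
round [[ 686.7 -218.5   40. ]] [[ 682.1 -216.7   40. ]] [[ 686.5 -220.9   40. ]]
adapter [[626.8 329.6   8. ]] [[627.4 322.1   8. ]]
purple [[ 546.5 -131.6   38. ]
 [ 688.6 -326.2   38. ]
 [ 590.9 -350.    38. ]] [[ 532.7 -125.1   38. ]
 [ 677.6 -317.3   38. ]
 [ 573.2 -351.1   38. ]]
```

```bash
python3 - <<'E'
from h import *
import pickle
q=[.7071068,.7071068,0,0]
out=[]
for k,p in enumerate([(600,-260,270),(600,-215,270)]):
    env.reach(p,q); st=env.read_state(); im=viewer.camera("wrist"); out.append(st)
    cv2.imwrite(f"pics/w1_{k}.png",im)
pickle.dump(out,open("w1.pkl","wb")); print(env.read_state()["time_s"])
a,b=[cv2.imread(f"pics/w1_{k}.png") for k in(0,1)]
cv2.imwrite("pics/w1.png",np.vstack([a[60:360],b[60:360]])[:, :])
E
```

```text
1.575
```

View pics/w1.png

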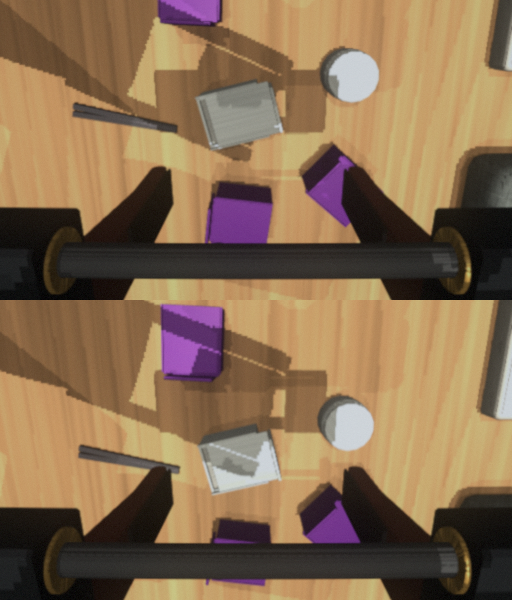

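```bash
python3 - <<'E'
from h import *
a,b=[cv2.imread(f"pics/w1_{k}.png") for k in(0,1)]
# crops: x 180-300, y a:130-220 b:175-265
c=np.vstack([a[130:218,180:300],b[175:261,180:300]])
cv2.imwrite("pics/w1c.png",cv2.resize(c,None,fx=3.4,fy=3.4,interpolation=cv2.INTER_CUBIC)); 
cv2.imwrite("pics/w1c.png",cv2.resize(np.hstack([a[130:218,180:300],b[175:263,180:300]]),None,fx=3.33,fy=3.33*2,interpolation=cv2.INTER_CUBIC))
E
```

```text
(no output)
```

View pics/w1c.png

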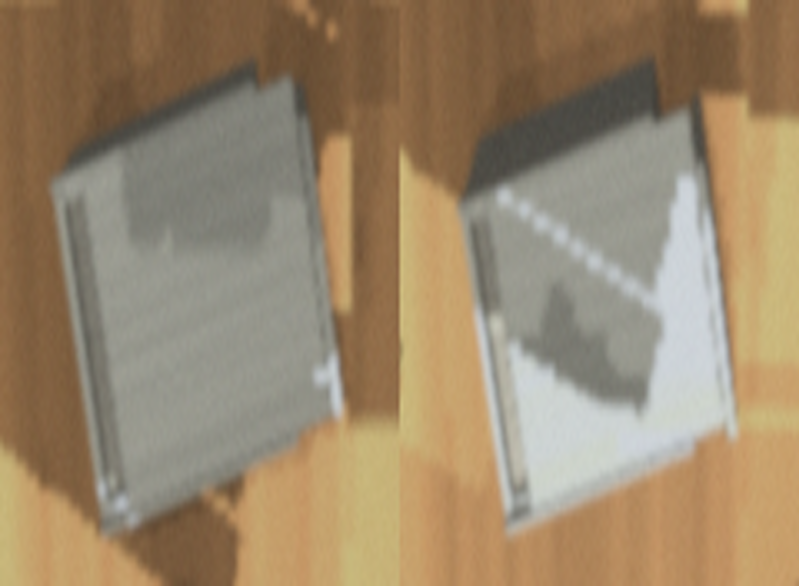

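```bash
python3 - <<'E'
from h import *
import pickle
np.set_printoptions(precision=1,suppress=True)
st=pickle.load(open("w1.pkl","rb"))
f=lambda c:[(c[0]/3.33+180,c[1]/6.66+130)]
g=lambda c:[((c[0]-400)/3.33+180,c[1]/6.66+175)]
P={"rimA":((52,185),(461,205)),"rimB":((105,532),(510,533)),"plateA":((294,78),(696,98)),"plateB":((342,415),(735,437))}
for k,(a,b) in P.items():
    ra=rays("wrist",f(a),st[0]);rb=rays("wrist",g(b),st[1])
    x,r=tri((ra[0],ra[1][0]),(rb[0],rb[1][0])); z=38 if "rim" in k else 56
    print(k,x,r,plane("wrist",f(a),z,st[0])[0],plane("wrist",g(b),z,st[1])[0])
E
```

```text
rimA [ 543.7 -239.5   39.5] [0.3570704910721808, 0.3570704910723643] [ 543.  -239.8   38. ] [ 543.8 -239.9   38. ]
rimB [ 557.3 -287.5   46.7] [0.15147501253179552, 0.15147501253142218] [ 556.  -290.4   38. ] [ 556.3 -291.7   38. ]
plateA [ 610.9 -226.1   29.2] [0.6856321211727604, 0.6856321211726073] [ 609.3 -222.7   56. ] [ 610.6 -218.8   56. ]
plateB [ 622.4 -267.6   56.7] [0.2203783539954038, 0.2203783539954276] [ 622.6 -267.8   56. ] [ 622.2 -267.9   56. ]
```

```bash
cat >> h.py <<'E'
def down(yaw,tilt=0):
    """tool y along heading yaw (deg), pointing down"""
    return (R.from_euler("z",yaw,degrees=True)*R.from_quat([.7071068,.7071068,0,0])).as_quat()
def rp(): 
    s=env.read_state(); print("t%.2f"%s["time_s"],"pos",s["tool_pos"].round(1),"F",s["force"].round(1),"w %.1f gf %.1f"%(s["width"],s["grip_force"])); return s
E
python3 - <<'E'
from h import *
import pickle
env.reach((575,190,380),down(0)); st=rp(); im=viewer.camera("wrist"); cv2.imwrite("pics/mat.png",im); pickle.dump(st,open("mat.pkl","wb"))
yaw=14.3; u=np.array([np.cos(np.radians(yaw)),np.sin(np.radians(yaw))])
c=np.array([577.9,-258.4])+4.5*u
env.reach((*c,200),down(yaw)); rp()
print(env.move_l((*c,91),rate=100,f_stop=12)); rp()
im=viewer.camera("wrist"); cv2.imwrite("pics/g0.png",im)
im2=viewer.camera("side"); cv2.imwrite("pics/g0s.png",np.hstack([cv2.resize(im2[110:220,220:400],None,fx=2,fy=2)]))
E
```

```text
t3.12 pos [575.3 189.  379.6] F [-0.1 -0.1  0. ] w 87.9 gf 0.0
t4.93 pos [ 582.8 -256.6  200.5] F [-0.5 -0.6 -0.3] w 88.2 gf 0.0
False
t6.17 pos [ 582.7 -257.5   91.7] F [0.3 0.  0.7] w 87.6 gf 0.0
```

View pics/mat.png

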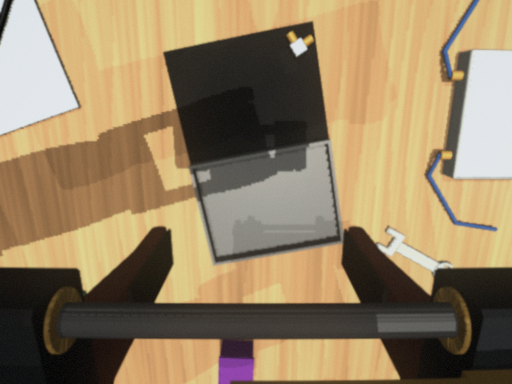

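View pics/g0.png

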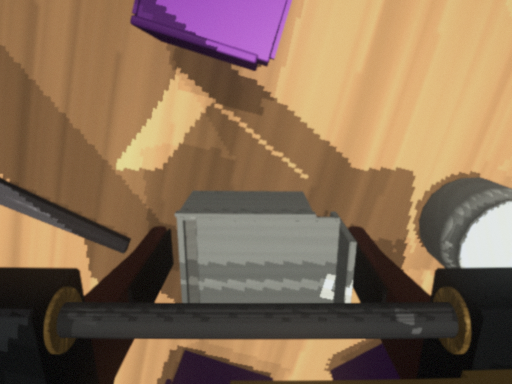

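```bash
python3 - <<'E'
from h import *
import pickle
np.set_printoptions(precision=1,suppress=True)
s=env.read_state()
x=plane("wrist",[(181,213),(307,213)],40,s)
print("tin edge in tool:",(x-s["tool_pos"])@R.from_quat(s["orientation"]).as_matrix())
st=pickle.load(open("mat.pkl","rb"))
m=plane("wrist",[(165,52),(313,23)],3,st); t=plane("wrist",[(191,168),(328,142),(341,240),(215,263)],25,st)
print(m,t, np.linalg.norm(m[1]-m[0]),np.linalg.norm(t[1]-t[0]),np.linalg.norm(t[2]-t[3]))
for a,b in((m[0],m[1]),(t[0],t[1]),(t[3],t[2])): print(np.degrees(np.arctan2(*(b-a)[[1,0]])))
print("tray c",t.mean(0),"adapter",plane("wrist",[(300,44)],10,st))
set_gripper(55); s=rp()
x=s["tool_pos"].copy(); x[2]+=4; env.move_l(x,rate=30); rp()
cv2.imwrite("pics/g1.png",viewer.camera("wrist"))
E
```

```text
tin edge in tool: [[ 28.1 -31.9  51.8]
 [ 28.1  19.6  51.8]]
[[459.3 317.2   3. ]
 [643.1 350.3   3. ]] [[488.9 173.6  25. ]
 [664.4 207.1  25. ]
 [689.8  72.6  25. ]
 [515.3  37.9  25. ]] 186.77070987862254 178.69469738801013 177.98718442245175
10.203789296539917
10.797211065090046
11.251384062602579
tray c [589.6 122.8  25. ] adapter [[627.  325.1  10. ]]
t6.79 pos [ 581.8 -257.4   91.3] F [-3.5 -2.1  5.3] w 62.7 gf 30.0
t7.08 pos [ 581.7 -257.3   95.2] F [ 0.2 -1.1 -3.1] w 63.2 gf 30.0
```

```bash
cat >> h.py <<'E'
PSI=10.8; ex=np.array([np.cos(np.radians(PSI)),np.sin(np.radians(PSI)),0]); ey=np.array([-ex[1],ex[0],0])
TRAY=np.array([589.6,122.8,7.]); BARE=np.array([563.,265.,3.]); TIN=BARE-22*ex  # underside centre
def tiltq(t,s=1): return (R.from_rotvec(-ey*np.radians(t))*R.from_quat(down(PSI+90*s))).as_quat()
E
python3 - <<'E'
from h import *
p=env.read_state()["tool_pos"]; env.move_l((p[0],p[1],200),rate=150); rp()
t=TIN-2*ey+2.5*ex
env.reach((t[0],t[1],200),down(PSI)); rp()
env.move_l((t[0],t[1],105),rate=100); s=rp()
print(env.move_l((t[0],t[1],93.5),rate=15,f_stop=2.5)); rp()
for sgn in(1,-1):
  for a in (0,30,55,65):
    g=TRAY+np.array([0,0,70]); q=tiltq(a,sgn); z=R.from_quat(q).as_matrix()[:,2]
    j=env.ik(g-61*z,q); print(sgn,a,None if j is None else np.round(j,2))
cv2.imwrite("pics/p0.png",viewer.camera("wrist"))
E
```

```text
t7.98 pos [ 581.1 -257.   199.3] F [-0.2 -0.2 -2.9] w 62.5 gf 30.0
t9.86 pos [544.7 258.6 200. ] F [ 0.3  0.9 -3.6] w 62.8 gf 30.0
t10.96 pos [544.7 259.6 105.6] F [ 0.8  1.2 -4.6] w 62.5 gf 30.0
True
t11.63 pos [544.1 259.3  94.3] F [-1.1 -0.6  6.2] w 62.8 gf 30.0
1 0 [ 0.19  0.61  1.77 -0.    0.76 -1.57]
1 30 None
1 55 [0.18 0.72 2.28 3.14 0.82 1.57]
1 65 [0.18 0.85 2.31 3.14 1.15 1.57]
-1 0 [ 0.19  0.61  1.77 -0.    0.76  1.57]
-1 30 None
-1 55 [ 0.18  0.72  2.28  3.14  0.82 -1.57]
-1 65 [ 0.18  0.85  2.31  3.14  1.15 -1.57]
```

```bash
python3 - <<'E'
from h import *
set_gripper(88); s=rp()
p=s["tool_pos"]; env.move_l((p[0],p[1],175),rate=120)
set_gripper(0)
q=down(PSI+90); 
P=lambda dx,z: TIN*[1,1,0]+ex*dx+[0,0,z]
env.reach(P(3,175),q); rp()
print(env.move_l(P(3,129),rate=80,f_stop=5)); s=rp()
print(env.move_l(P(65,129),rate=25,f_stop=3)); s=rp(); print("dx",(s["tool_pos"]-TIN)@ex)
cv2.imwrite("pics/o_s.png",viewer.camera("side"))
env.move_l(P(40,129),rate=60); env.move_l(P(-20,230),rate=150); env.hold(.2)
import pickle; pickle.dump(rp(),open("o.pkl","wb")); cv2.imwrite("pics/o_w.png",viewer.camera("wrist"))
E
```

```text
t12.28 pos [543.2 258.9  93.3] F [ 0.3 -0.4  0. ] w 88.0 gf 0.0
t15.85 pos [544.3 261.4 175. ] F [-0.2  0.1  0.1] w 0.4 gf 0.0
False
t16.57 pos [544.4 261.5 128.8] F [ 0.2 -1.1 -0.4] w 0.4 gf 0.0
False
t19.21 pos [605.2 273.1 129. ] F [-1.6 -0.4 -1.3] w 0.3 gf 0.7
dx 64.93852450447777
t20.96 pos [521.7 257.  229.1] F [0.5 0.4 0.1] w 0.6 gf 0.0
```

View pics/o_w.png

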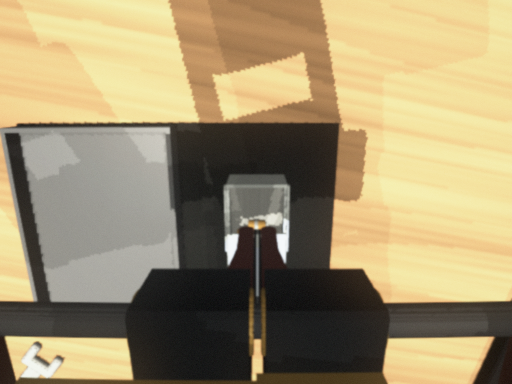

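```bash
python3 - <<'E'
from h import *
import pickle
np.set_printoptions(precision=1,suppress=True)
s=pickle.load(open("o.pkl","rb"))
for px,z in (((224,185),41),((290,185),41),((232,235),43),((286,235),43)):
    v=plane("wrist",[px],z,s)[0]-TIN; print(px,v@ex,v@ey)
a=cv2.imread("pics/o_w.png")[160:280,200:320]; b=cv2.imread("pics/o_s.png")[180:340,140:330]
a=cv2.resize(a,(400,400),interpolation=cv2.INTER_CUBIC);b=cv2.resize(b,(400,337),interpolation=cv2.INTER_CUBIC)
cv2.imwrite("pics/o_c.png",np.hstack([a,cv2.copyMakeBorder(b,0,63,0,0,0)]))
E
```

```text
(224, 185) -26.315889979693754 -27.258027902279373
(290, 185) -26.326247593815438 26.16798355096184
(232, 235) 16.40547879074469 -21.485759714233165
(286, 235) 16.397341307886098 23.76401601430157
```

View pics/o_c.png

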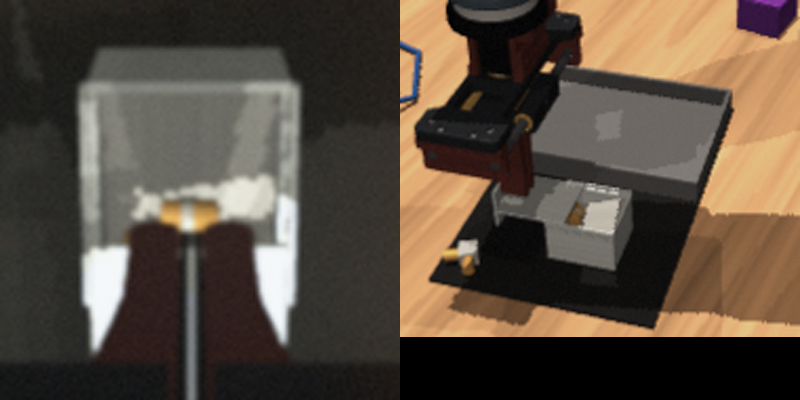

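```bash
cat >> h.py <<'E'
GZ=61
def pour(a,g):
    q=(R.from_rotvec(ey*np.radians(a))*R.from_quat(down(PSI+90))).as_quat()
    return g-GZ*R.from_quat(q).as_matrix()[:,2],q
E
python3 - <<'E'
from h import *
P=lambda dx,z: TIN*[1,1,0]+ex*dx+[0,0,z]
g=TRAY*[1,1,0]-37*ex
env.reach(P(-3.5,230),down(PSI-90)); set_gripper(76); print(env.ik(*pour(0,g+[0,0,130])))
for a in (30,58,70): print(env.ik(*pour(a,g+[0,0,60])))
print(env.move_l(P(-3.5,90),rate=110,f_stop=10)); rp()
set_gripper(40); rp()
env.move_l(P(-3.5,190),rate=100); s=rp()
p,q=pour(0,g+[0,0,130]); env.reach(p,q); rp()
cv2.imwrite("pics/t_s.png",viewer.camera("scene"))
E
```

```text
[ 1.85389928e-01  4.89896605e-01  1.83552488e+00 -4.44089210e-16
  8.16171164e-01 -1.57390196e+00]
[ 1.86025174e-01  8.13129134e-01  1.50912849e+00 -1.26796706e-03
  1.34293266e+00 -1.57264931e+00]
[ 0.18633308  1.06211546  1.2117079  -0.00192523  1.88005867 -1.57252822]
[ 0.18640179  1.17004732  1.10389343 -0.00226534  2.08938057 -1.57263526]
False
t26.30 pos [538.4 260.4  90.7] F [-0.3  0.2  0.6] w 76.1 gf 0.0
t26.82 pos [538.  260.2  90.2] F [-0.3 -1.1  3.3] w 49.8 gf 30.0
t27.98 pos [537.5 260.  189.3] F [-0.3  0.7 -2.3] w 49.7 gf 30.0
t30.82 pos [553.2 115.9 191. ] F [ 0.2  0.7 -3.5] w 50.1 gf 30.0
```

```bash
python3 - <<'E'
from h import *
g=TRAY*[1,1,0]-37*ex
for a,z,r in ((25,85,80),(58,60,50),(66,60,40)):
    p,q=pour(a,g+[0,0,z]); env.move_l(p,q,rate=r)
env.hold(1.0); s=rp()
a=viewer.camera("scene"); b=viewer.camera("side")
cv2.imwrite("pics/pour.png",np.hstack([cv2.resize(a[200:320,240:390],(400,320),interpolation=cv2.INTER_CUBIC),cv2.resize(b[170:290,160:310],(400,320),interpolation=cv2.INTER_CUBIC)]))
E
```

```text
t34.33 pos [608.  126.3  84.8] F [ 0.5 -0.5 -3.1] w 49.8 gf 30.0
```

View pics/pour.png

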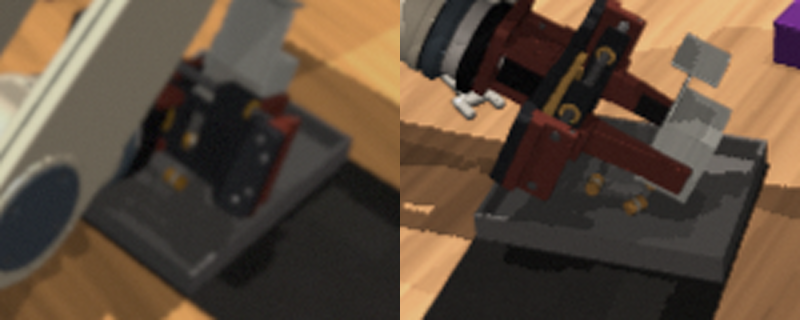

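```bash
python3 - <<'E'
from h import *
import pickle
g=TRAY*[1,1,0]-37*ex
p,q=pour(72,g+[0,0,64]); env.move_l(p,q,rate=60); env.hold(.4)
p,q=pour(66,g+[0,0,60]); env.move_l(p,q,rate=60)
p,q=pour(50,g+[0,0,100]); env.move_l(p,q,rate=80)
p,q=pour(0,g+[0,0,150]); env.move_l(p,q,rate=80); rp()
env.hold(.2); s=env.read_state()
for n in("side","scene","wrist"): cv2.imwrite(f"pics/a_{n}.png",viewer.camera(n))
pickle.dump(s,open("a.pkl","wb")); rp()
np.set_printoptions(precision=1,suppress=True)
for n in("side","scene","wrist"):
    im=cv2.imread(f"pics/a_{n}.png"); h=cv2.cvtColor(im,cv2.COLOR_BGR2HSV)
    # tray region mask, inner floor
    m=cv2.inRange(h,(8,90,40),(35,255,255))
    k,l,stt,c=cv2.connectedComponentsWithStats(m)
    for i in range(1,k):
        w=plane(n,[c[i]],12,s)[0]; d=w-TRAY
        if abs(d@ex)<88 and abs(d@ey)<68 and stt[i,4]>2: print(n,c[i],stt[i,4],w,(d@ex).round(),(d@ey).round())
E
```

```text
t37.41 pos [553.4 115.9 210.5] F [-0.1  0.4 -2.7] w 49.9 gf 30.0
t37.76 pos [553.4 115.9 210.7] F [ 0.1  0.1 -2.8] w 49.5 gf 30.0
side [253.3 236.8] 43 [578.8 101.5  12. ] -15.0 -19.0
side [232.3 238.8] 33 [614.2 126.   12. ] 25.0 -1.0
side [250.3 245.3] 18 [571.1 129.   12. ] -17.0 10.0
side [246.  247.3] 24 [576.  138.3  12. ] -10.0 18.0
scene [309.3 251.4] 24 [582.6  98.   12. ] -12.0 -23.0
scene [314.4 252.5] 22 [576. 106.  12.] -16.0 -14.0
scene [323.9 261. ] 50 [575.4 134.9  12. ] -12.0 15.0
scene [305.2 266.5] 44 [615.7 126.2  12. ] 26.0 -2.0
```

```bash
python3 - <<'E'
from h import *
q=down(PSI+90); t=BARE*[1,1,0]-5*ex
P=lambda z:t+[0,0,z]
env.reach(P(190),q); env.move_l(P(102),rate=100); rp()
print(env.move_l(P(88.5),rate=15,f_stop=2.5)); rp()
set_gripper(76); env.move_l(P(200),rate=120); 
env.reach(t+[-60*ex[0]-0,-60,300],q); s=rp()
np.set_printoptions(precision=1,suppress=True)
import pickle; pickle.dump(s,open("f.pkl","wb"))
for n in("side","scene","wrist"):
    im=viewer.camera(n); cv2.imwrite(f"pics/f_{n}.png",im); h=cv2.cvtColor(im,cv2.COLOR_BGR2HSV)
    m=cv2.inRange(h,(8,90,40),(35,255,255)) ; b=cv2.inRange(h,(0,0,95),(180,60,255))
    for nm,mm,z in(("brass",m,12),("bright",b,40)):
        k,l,stt,c=cv2.connectedComponentsWithStats(mm)
        for i in range(1,k):
            w=plane(n,[c[i]],z,s)[0]; d=w-TRAY
            if abs(d@ex)<95 and -72<d@ey<220 and stt[i,4]>8: print(n,nm,c[i],stt[i],(d@ex).round(),(d@ey).round())
rp()
E
```

```text
t39.44 pos [558.5 264.2 102.5] F [-0.1 -0.1 -2.1] w 49.8 gf 30.0
True
t40.17 pos [558.  264.   90.2] F [-0.5  0.2  5.9] w 49.7 gf 30.0
t42.44 pos [499.4 204.2 299.5] F [-0.1  0.4  0.4] w 76.0 gf 0.0
side brass [253.3 236.6] [250 233   7   8  39] -15.0 -19.0
side brass [232.3 238.8] [230 235   6   8  33] 25.0 -1.0
side brass [250.2 245.2] [248 243   5   6  17] -17.0 9.0
side brass [246.  247.3] [244 245   5   6  24] -10.0 18.0
side brass [171.8 305.6] [169 301   7  10  59] 65.0 202.0
side bright [243.2 240.4] [ 188  211  106   51 2739] -10.0 32.0
side bright [232.2 284.3] [ 205  265   64   42 1704] -29.0 154.0
side bright [171.7 297.2] [167 294  10   9  68] 58.0 209.0
scene brass [309.5 251.7] [308 249   4   6  22] -11.0 -22.0
scene brass [314.  252.5] [313 250   3   6  16] -16.0 -14.0
scene brass [323.8 261. ] [321 257   7   9  46] -12.0 15.0
scene brass [305.2 266.5] [301 263   9   8  44] 26.0 -2.0
scene brass [382.3 343.9] [378 339  10  10  78] 67.0 202.0
scene brass [371.2 348.3] [367 343   9  11  83] 87.0 194.0
scene bright [310.4 264. ] [ 261  227   93   75 3524] 36.0 17.0
scene
[... 210 characters left out ...]
6 213   9  10  54] -15.0 -15.0
wrist brass [182.8 218.8] [179 215   9   9  48] -14.0 12.0
wrist brass [152.7 222.6] [149 218   8   9  39] -9.0 -23.0
wrist brass [189.6 223.4] [186 219   8   9  39] -8.0 19.0
wrist brass [163.5 237.3] [161 234   6   7  10] 9.0 -12.0
wrist brass [158.6 254.3] [157 252   5   6   9] 31.0 -20.0
wrist brass [142.7 265.6] [141 263   5   6  10] 46.0 -40.0
wrist brass [294.2 300.2] [237 293 111  12 705] 93.0 142.0
wrist bright [172.4 218. ] [   96   152   140   151 13095] -25.0 7.0
wrist bright [302.8 211.5] [ 276  166   54   91 4656] -32.0 145.0
wrist bright [333.  287.7] [325 281  17  15 167] 58.0 182.0
t42.59 pos [499.3 204.5 298.2] F [ 0.1  0.5 -0.5] w 76.1 gf 0.0
```

```bash
python3 -c "
from h import *
env.hold(.5); print(workorder.sign_off())"
```

```text
the job is handed in; nothing more can be done
None
```

The job is handed in at about 43 s of the 72 s allowed: all three terminators are in the tray, the empty tin stands upright on the bare half of the mat with its lid open, and I saw no sign that the round tin or the corner adapter was disturbed, though I did not re-measure the round tin at the end.

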